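Back off the knurled spool nut

TASK

Loosen the big knurled nut that clamps the filament spool: roll its rim round counter-clockwise (seen from above) with a fingertip until the dark groove on the nut has come round to the steel pointer for the second time, and leave it there, groove at the pointer. Do not lift anything, do not wind the nut farther off its thread, and leave the spool in place and the things around it alone.

Things in the scene. Friction and masses are not known exactly. Their poses are not given: they have to be found in the camera images.
- stand: Spool stand fixed to the table: round plywood base 220 mm across and 12 mm high, with an upright steel spindle in its middle. Origin: centre of the base's underside, on the spindle's axis (vertical, the nut's axis of rotation). Its x axis points the way the steel pointer points.
- pointer_tip (a point): Tip of the small flat dark steel pointer fixed on top of the spindle, above the nut: 28 mm out from the axis, 113 mm above the table. The pointer spans 111 to 115 mm above the table; it does not turn.
- nut_top (a point): Centre of the nut's flat top face, on the axis of rotation; its x axis points to the groove. The nut: white plastic disc 96 mm in diameter (too wide to grip), 26 mm high, with a fine knurl (ridges under 1 mm) round its rim, which is free all round. Its top is 101 mm above the table when tight and rises 2.5 mm a turn as it unscrews. Under it is a steel clamping disc 86 mm across, 6 mm thick.
- groove (a point): Middle of the dark radial groove, 6 mm wide and 19 mm long, on the nut's top face (it also runs down the rim); this point lies 40 mm from the axis and turns with the nut. It is a marking only, flush with the face, and cannot be hooked.
- locknut (a joint): Turning angle of the nut (rad), growing counter-clockwise seen from above (loosening): 0 tight with the groove at the pointer; 6.28 groove round to the pointer the first time; 12.57 the second time. It starts at 0.4 to 1.6, groove already past the pointer. It turns stiffly (about 0.06 N m, or 1.3 N along the rim) and stays where it is left.
- spool: Spool of filament, loose on the stand round its spindle under the nut, 200 mm across, 56 mm high, about 0.8 kg. Origin: centre of its underside, 12 mm above the table; so its upper flange is 68 mm above the table, 33 mm below the tight nut's top.
- cup: Blue cup, 72 mm across, 80 mm high, standing loose near the stand; origin under its centre.
- scraper: Scraper with a flat blade, 190 mm long, lying loose on the table along its x axis.
- printed_ring: White printed ring, 48 mm across, 30 mm high, loose; origin under its centre.
- glue: Small bottle of glue, 36 mm across, 95 mm high, standing loose; origin under its centre.

How it is judged:
On the way, in this order (a step that is already met when the one before it is completed fails the run):
1. the groove comes round to the pointer the first time (value of joint locknut above 6.2 rad), for 0.1 s.
2. the groove comes round to the pointer the second time (value of joint locknut above 12.216 rad), for 0.2 s.
At the end, for the whole second after the job is handed in: The nut stands two full turns from tight, its groove within 20 degrees of the pointer (joint 12.57 +- 0.35 rad), at rest; the spool still sits on the stand (within 15 mm of its start) (value of joint locknut between 12.216 and 12.916 rad and velocity of joint locknut between -0.05 and 0.05 rad/s and horizontal distance between spool and stand below 0.012 m and distance of spool from where it was at the start of the episode below 0.015 m); the robot touches nothing.
It fails at once if the nut is wound more than a quarter turn past the second meeting of groove and pointer (value of joint locknut above 14.137 rad).
It fails at once if the spool is lifted or shifted more than 15 mm (distance of spool from where it was at the start of the episode above 0.015 m).
It fails at once if a thing beside the stand (cup, scraper, printed ring, glue bottle) is lifted or moved more than 30 mm (distance of any of cup, scraper, printed_ring, glue from where it was at the start of the episode above 0.03 m).
It also fails if it takes over 67 s, if anything falls off the work surface, if the arm or the gripper's body presses on something with over 40 N, if the wrist force passes 120 N, or if a joint passes its speed limit or range.

ROBOT

A 6-joint arm with a two-finger parallel gripper is mounted at the origin on the work surface. World frame = base frame: x ahead of the robot, y to its left, z up, the work surface at z = 0. Lengths are in m, angles in rad, forces in N, time in s.
With the tool pointing down it reaches from about 0.275 to 0.75 m from the base axis. Payload 10.2 kg.
Tool frame: the origin (TCP) lies at the very end of the fingers, on their centre line; the grasp point (between the pads) lies 19 mm behind it; z points along the fingers, y is the line along which they close (so a half turn about z gives the same grasp; the last joint's range is limited). The gripper opens to 88 mm and grips with 3 to 60 N. Pads are 18 mm wide; open, the fingers measure 123 mm over their backs; the gripper's body (75 mm by 187 mm) begins 45 mm behind the grasp point.
Start: joints at [-1.51, 0.313, 1.498, -0, 1.331, -0.223], TCP at [0.147, -0.504, 0.239] pointing down, gripper open.
Joint ranges: [-2.94, 2.94], [-0.97, 2.17], [0.19, 2.56], [-1.23, 4.37], [0.02, 3.11], [-2.88, 2.88]. Speed limits (rad/s): [2.39, 2.39, 3.01, 3.14, 3.14, 3.14].

INTERFACE

Orientations are given as a rotation vector (axis times angle).
In Python, from plant import manip, vision, workorder gives the robot as it stands.
- The arm moves only by the tool drive_tool, never from a script. Its argument "steps" is a list of rows, each a list of 3 entries, a list of its own where there are three numbers: the opening, from -1 (shut) to 1 (fully open), then the shift along the tool's x, y, z normalised to -1 to 1, where 1 is 0.5 m, then the turn, a rotation vector about the tool's x, y, z normalised to -1 to 1, where 1 is 0.08 rad. In form: [[hand, [dx, dy, dz], [rx, ry, rz]], ...]. A call has 1 to 8 rows; each row shifts and turns the commanded pose from where the row before left it, along the tool's axes as they then stand; what a row does not reach is not made up. A row lasts 1/10 s, in which the tool goes at most 50 mm and 8.59 degrees, less where a joint would pass 70% of its speed; a pose out of reach is approached as far as the arm can. A call with a number of a shift or a turn outside -1 to 1 is refused whole. A call with a gripper value outside its range is refused whole. The fingers move at their own pace and stop on an object; "force" is the grip in N (left out, the last holds). Time passes only in rows, so rows that do not move let the fingers close. It gives the time, the measured TCP pose, the force, the opening and the grip force at its end, in the units of the state.
- manip.state(): the state, without advancing time (a new reading comes with each control period).
- vision.get_image(name): name is "side" or "top" or "wrist"; returns (picture, depth): 400x640x3 uint8, red, green, blue; 400x640 float32, m along the optical axis (not along the pixel's ray), 0 where there is no reading.
- vision.camera_model(name): a dict with "camera_matrix" (3x3 intrinsics, pixels), "dist" ([k1, k2, p1, p2, k3] as OpenCV has them; the pictures are not rectified), "extrinsics" (4x4, takes a point from world to camera coordinates). Camera axes: x right, y up, looking along -z (the intrinsics and any distortion apply to the point x, -y, -z); pixel columns grow to the right and rows downward; lengths in m; the calibration is good to about 2 mm. A picture is of the moment at which its call begins: read the wrist's pose just before it. camera_model takes no time and is no camera call; for the wrist camera it gives the pose at the moment of the call.
- workorder.job_done(): hands the job in; it is judged then, once.
The state is a dict: "clock": time; "qpos": joint angles; "joint_vel": joint speeds; "joint_torque": joint torques, N m; "position": TCP position; "tcp_rot": TCP orientation; "force": force on the tool from outside, world axes, zero at the start; "moment": the same for the moment, N m; "grip_width": opening from 0.0 (shut) to 1.0 (fully open); "grip_force": force on a finger pad.
Only numpy, scipy, OpenCV 4.12 (cv2) and the standard library are available. Lean on these libraries where they do the work, as an engineer would, in place of code of your own. Each camera call takes 0.05 s, during which the arm holds its last target. There are 200 camera calls.

## Working session

There is one attempt and no reset: what is moved stays moved. The work goes in short steps, Python scripts to look and compute and a tool call to move; the robot and the scene stay as the last step left them, time stands still between calls to the robot, and variables do not carry over. Pictures are saved under pics/ and viewed, at most 10 in all, crops included, and the job is handed in when it is done.

Besides the shell and the picture viewer there is one more tool, called after "Emit:" as name(argument=value, ...), one argument or row to a line, values as JSON. drive_tool: Moves the arm, as the interface text tells. Scaled input: -1 to 1 covers 0.5 m each way for a shift and 0.08 rad each way for a turn. Its arguments: {"type":"object","properties":{"steps":{"type":"array"},"force":{"type":"number"}},"required":["steps"]}

```bash
mkdir -p pics; ls
python3 - <<'E'
from plant import manip, vision
import cv2,numpy as np
print(manip.state())
ims=[]
for n in("top","side"):
    p,d=vision.get_image(n); m=vision.camera_model(n)
    np.savez(n+'.npz',p=p,d=d,**{k:np.array(v) for k,v in m.items()})
    print(n,m)
    cv2.imwrite(f'pics/{n}0.png',p[:,:,::-1])
E
```

```text
pics
{'clock': 0.0, 'qpos': array([-1.51040727e+00,  3.13435511e-01,  1.49842852e+00,  3.73039745e-05,
        1.33102884e+00, -2.23404332e-01]), 'joint_vel': array([-0.00164676, -0.00061628,  0.0001196 , -0.00023539,  0.00053831,
        0.00115487]), 'joint_torque': array([-1.10103687e-03, -4.02210760e+01, -2.52272344e+01,  6.93800510e-02,
        3.52872501e-02, -8.52454764e-05]), 'position': array([ 0.14697915, -0.50374575,  0.23817172]), 'tcp_rot': array([-3.10874023e+00, -4.44090521e-01, -2.22915213e-04]), 'force': array([-0.98174926,  0.62971291, -0.1464799 ]), 'moment': array([-0.04624058, -0.00452877, -0.03521187]), 'grip_force': 0.0, 'grip_width': 0.9967486167128952}
top {'camera_matrix': array([[487.60910371,   0.        , 315.03007576],
       [  0.        , 487.60910371, 199.04868421],
       [  0.        ,   0.        ,   1.        ]]), 'dist': array([-0.07332176,  0.        ,  0.        ,  0.        ,  0.        ]), 'extrinsics': array([[-2.94629127e-02, -9.99503005e-01,  1.12107422e-02,
         4.04640638e-04],
       [ 9.85303256e-01, -2.71527935e-02,  1.68642282e-01,
        -5.52826528e-01],
       [-1.68254064e-01,  1.60146736e-02,  9.85613565e-01,
        -1.13326383e+00],
       [ 0.00000000e+00,  0.00000000e+00,  0.00000000e+00,
         1.00000000e+00]])}
side {'camera_matrix': array([[363.57116985,   0.        , 316.68510936],
       [  0.        , 363.57116985, 192.98010434],
       [  0.        ,   0.        ,   1.        ]]), 'dist': array([0.01753441, 0.        , 0.        , 0.        , 0.        ]), 'extrinsics': array([[-0.99041176, -0.13796183,  0.00714703,  0.55163294],
       [ 0.09421653, -0.63672275,  0.76531522, -0.11967141],
       [-0.10103361,  0.75865056,  0.64361599, -1.08414748],
       [ 0.        ,  0.        ,  0.        ,  1.        ]])}
```

View pics/top0.png

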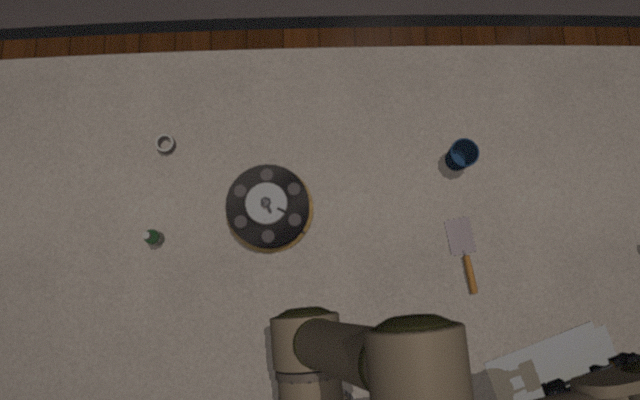

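View pics/side0.png

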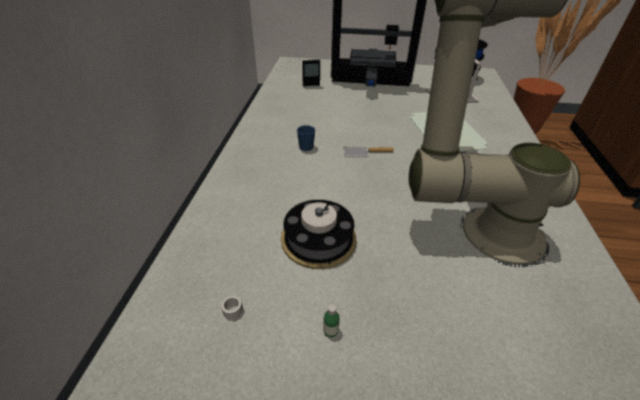

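The top view shows the nut at about (267,203), its groove near (283,210) and the pointer near (269,210). The side view agrees, and all the loose things are well clear of the stand.

```bash
cat > h.py <<'E'
import numpy as np,cv2
from plant import manip,vision
def ray(m,uv,z):
    K,D,T=np.array(m['camera_matrix']),np.array(m['dist']),np.array(m['extrinsics'])
    u=cv2.undistortPoints(np.array(uv,float).reshape(-1,1,2),K,D)[:,0]
    d=np.c_[u[:,0],-u[:,1],-np.ones(len(u))]@T[:3,:3]
    c=-T[:3,:3].T@T[:3,3]
    return c+d*((z-c[2])/d[:,2])[:,None]
def proj(m,P):
    T=np.array(m['extrinsics']);q=(T[:3,:3]@np.array(P).T).T+T[:3,3]
    return cv2.projectPoints(q*[1,-1,-1],np.zeros(3),np.zeros(3),np.array(m['camera_matrix']),np.array(m['dist']))[0][:,0]
E
python3 - <<'E'
from h import *
m=np.load('top.npz');p=m['p'];g=cv2.cvtColor(p,cv2.COLOR_RGB2GRAY)
c=g[175:235,230:305]
cv2.imwrite('pics/crop.png',cv2.resize(p[175:235,230:305,::-1],None,fx=8,fy=8,interpolation=cv2.INTER_CUBIC))
w=np.zeros_like(g);w[175:235,240:295]=(g[175:235,240:295]>110)
cs,_=cv2.findContours(w,cv2.RETR_EXTERNAL,cv2.CHAIN_APPROX_NONE)
k=max(cs,key=cv2.contourArea);P=ray(m,cv2.convexHull(k)[:,0],0.1015)
print(cv2.boundingRect(k),cv2.minEnclosingCircle((P[:,:2]*1000).astype(np.float32)),cv2.fitEllipse((P[:,:2]*1000).astype(np.float32)))
for uv in [(283,210),(269,210),(266,202)]: print(ray(m,[uv],0.103))
E
```

```text
(246, 183, 41, 40) ((538.729248046875, 99.29975891113281), 46.75608444213867) ((538.3721313476562, 99.25852966308594), (92.32011413574219, 92.7371597290039), 40.14668655395508)
[[0.51959228 0.05975947 0.103     ]]
[[0.52047682 0.09186746 0.103     ]]
[[0.53926729 0.09851291 0.103     ]]
```

View pics/crop.png

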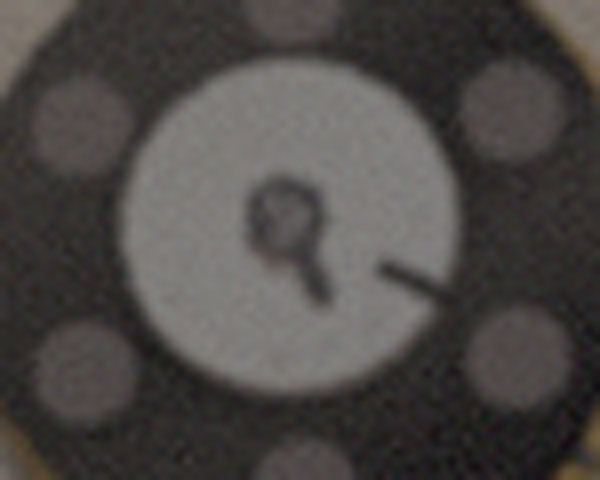

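The crop shows the nut's centre at about (266,203), the pointer tip at (270.6,212.5) and the middle of the groove at (281.5,210). That puts the pointer near -155° and the groove near -115° in the world, so the joint starts at about 0.7. First I'll square the tool to the world axes and start across.

Emit:
drive_tool(
  steps=[
    [-1, [0, 0, 0], [0, 0, 0.887]],
    [-1, [0, 0, 0], [0, 0, 0.887]],
    [-1, [0, 0, 0], [0, 0, 0.887]],
    [-1, [0, 0, 0], [0, 0, 0.887]],
    [-1, [0.056, -0.073, 0], [0, 0, 0]],
    [-1, [0.056, -0.073, 0], [0, 0, 0]],
    [-1, [0.056, -0.073, 0], [0, 0, 0]],
    [-1, [0.056, -0.073, 0], [0, 0, 0]],
  ],
  force=20,
)

```text
clock: 0.9
position: [0.2597, -0.3563, 0.2385]
tcp_rot: [-3.141, 0.001, 0.0]
force: [0.6, -0.7, -0.7]
grip_width: 0.297
grip_force: 0.0
```

Emit:
drive_tool(
  steps=[
    [-1, [0.06, -0.077, 0], [0, 0, 0]],
    [-1, [0.06, -0.077, 0], [0, 0, 0]],
    [-1, [0.06, -0.077, 0], [0, 0, 0]],
    [-1, [0.06, -0.077, 0], [0, 0, 0]],
    [-1, [0.06, -0.077, 0], [0, 0, 0]],
    [-1, [0.06, -0.077, 0], [0, 0, 0]],
    [-1, [0.06, -0.077, 0], [0, 0, 0]],
    [-1, [0.06, -0.077, 0], [0, 0, 0]],
  ],
)

```text
clock: 1.7
position: [0.4998, -0.048, 0.2386]
tcp_rot: [-3.142, -0.0, 0.0]
force: [0.1, -0.1, -0.3]
grip_width: 0.004
grip_force: 0.0
```

Emit:
drive_tool(
  steps=[
    [-1, [0.04, -0.04, 0.05], [0, 0, 0]],
    [-1, [0.04, -0.04, 0.05], [0, 0, 0]],
    [-1, [0, 0, 0], [0, 0, 0]],
    [-1, [0, 0, 0], [0, 0, 0]],
  ],
)

```text
clock: 2.1
position: [0.5388, -0.0099, 0.1884]
tcp_rot: [-3.141, -0.001, 0.002]
force: [-0.1, -0.3, -0.1]
grip_width: 0.005
grip_force: 0.0
```

Run:
```python
from h import *
s=manip.state();print(s['position'],s['tcp_rot'],s['qpos'],s['force'],s['grip_width'])
m=vision.camera_model('wrist');p,d=vision.get_image('wrist')
cv2.imwrite('pics/w1.png',p[:,:,::-1]);np.savez('w1.npz',p=p,d=d,**m)
print(proj(m,[[.5385,.099,.1015],[.5385,.099,.113]]))
```

```text
[ 0.53876604 -0.00990233  0.18836991] [-3.14148085e+00 -1.35751350e-03  2.15312309e-03] [-2.35816080e-01  3.87296113e-01  1.52936904e+00 -2.26451387e-04
  1.22628613e+00  1.33419262e+00] [-0.10652548 -0.29361535 -0.07888129] 0.00488712106427009
[[174.59527543 208.23545263]
 [168.10700465 213.7595559 ]]
```

View pics/w1.png

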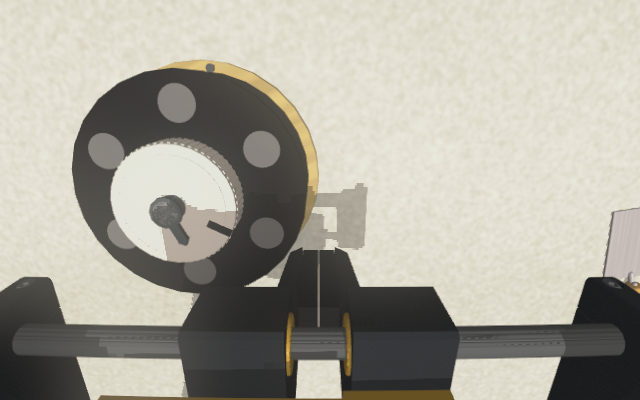

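The wrist view shows the spindle at (167,211), the pointer tip at (184,242) and the groove centred near (220,228). The projected centre agrees with this.

```bash
cat >> h.py <<'E'
C=np.array([.5385,.099])
def ang(P): v=P[0,:2]-C; return np.degrees(np.arctan2(v[1],v[0])),np.hypot(*v)
E
python3 - <<'E'
from h import *
m=np.load('w1.npz')
print(ang(ray(m,[(220,228)],.1015)),ang(ray(m,[(184,242)],.113)))
m=np.load('top.npz')
print(ang(ray(m,[(281.5,210.1)],.1015)),ang(ray(m,[(270.6,212.5)],.113)))
E
```

```text
(np.float64(-116.02584961558962), np.float64(0.03673030651241996)) (np.float64(-159.03568565105547), np.float64(0.024105587582979097))
(np.float64(-117.78707908156095), np.float64(0.04037121044544981)) (np.float64(-155.6413343250531), np.float64(0.027844536177524803))
```

Emit:
drive_tool(
  steps=[
    [-1, [0, 0, 0.07], [0, 0, 0]],
    [-1, [0, 0, 0.07], [0, 0, 0]],
    [-1, [0, 0, 0.06], [0, 0, 0]],
    [-1, [0, -0.04, 0], [0, 0, 0]],
    [-1, [0, 0, 0], [0, 0, 0]],
  ],
)

```text
clock: 2.65
position: [0.5388, 0.0102, 0.0893]
tcp_rot: [-3.141, 0.0, -0.001]
force: [0.1, 0.4, 1.0]
grip_width: 0.005
grip_force: 0.0
```

Emit:
drive_tool(
  steps=[
    [-1, [-0.016, -0.03, 0], [0, 0, 0]],
    [-1, [0, -0.006, 0], [0, 0, 0]],
    [-1, [0, -0.006, 0], [0, 0, 0]],
    [-1, [0, 0, 0], [0, 0, 0]],
  ],
)

```text
clock: 3.05
position: [0.5312, 0.0311, 0.0892]
tcp_rot: [3.141, 0.0, 0.001]
force: [0.4, 0.1, -0.4]
grip_width: 0.004
grip_force: 0.0
```

Emit:
drive_tool(
  steps=[
    [-1, [0, -0.006, 0], [0, 0, 0]],
    [-1, [0, -0.004, 0], [0, 0, 0]],
    [-1, [0, 0, 0], [0, 0, 0]],
  ],
)

```text
clock: 3.35
position: [0.531, 0.0361, 0.0887]
tcp_rot: [-3.142, -0.0, 0.0]
force: [-0.2, -0.6, 0.4]
grip_width: 0.006
grip_force: 0.0
```

Emit:
drive_tool(
  steps=[
    [-1, [0, -0.004, 0], [0, 0, 0]],
    [-1, [0, 0, 0], [0, 0, 0]],
  ],
)

```text
clock: 3.55
position: [0.5311, 0.0378, 0.0887]
tcp_rot: [3.141, 0.0, 0.0]
force: [0.0, -1.6, -0.5]
grip_width: 0.006
grip_force: 1.0
```

Emit:
drive_tool(
  steps=[
    [-1, [0, -0.004, 0], [0, 0, 0]],
    [-1, [0, 0, 0], [0, 0, 0]],
  ],
)

```text
clock: 3.75
position: [0.5313, 0.0383, 0.089]
tcp_rot: [3.138, 0.0, 0.001]
force: [-1.1, -11.3, 1.1]
grip_width: 0.007
grip_force: 5.9
```

```bash
cat > path.py <<'E'
import numpy as np
# rounded-rectangle path (nut circle grown by the finger's section), ccw from the -y face
def path(r=.046,hx=.009,hy=.0129,C=(.5385,.099),x0=.531,step=.008,turns=1.6):
    P=[]
    for t in range(3):
        for k,(sx,sy) in enumerate([(1,-1),(1,1),(-1,1),(-1,-1)]):
            a=np.radians(-90+90*k+np.linspace(0,90,200))
            P.append(np.c_[sx*hx+r*np.cos(a),sy*hy+r*np.sin(a)])
    P=np.vstack([[[x0-C[0],-hy-r]]]+P)+C
    s=np.r_[0,np.cumsum(np.hypot(*np.diff(P,axis=0).T))]
    q=np.arange(0,.42*turns,step)
    return np.c_[np.interp(q,s,P[:,0]),np.interp(q,s,P[:,1])]
def show(pos,i,n=8,**k):
    p=path(**k);cur=np.array(pos)
    for j in range(i,i+n):
        u=np.round((p[j]-cur)*[2,-2],3);cur=cur+u*[.5,-.5];print(j,u.tolist(),p[j].round(4))
    print('cmd end',cur.round(4))
if __name__=='__main__': show((.531,.0401),1,n=64)
E
python3 path.py
```

```text
1 [0.016, -0.0] [0.539  0.0401]
2 [0.016, -0.0] [0.547  0.0401]
3 [0.016, -0.001] [0.555  0.0407]
4 [0.015, -0.004] [0.5627 0.0427]
5 [0.015, -0.007] [0.57  0.046]
6 [0.013, -0.009] [0.5766 0.0505]
7 [0.012, -0.011] [0.5823 0.056 ]
8 [0.009, -0.013] [0.587  0.0625]
9 [0.007, -0.014] [0.5905 0.0697]
10 [0.004, -0.016] [0.5927 0.0774]
11 [0.002, -0.015] [0.5935 0.0853]
12 [0.0, -0.016] [0.5935 0.0933]
13 [0.0, -0.016] [0.5935 0.1013]
14 [0.0, -0.016] [0.5935 0.1093]
15 [-0.001, -0.016] [0.5932 0.1173]
16 [-0.003, -0.016] [0.5915 0.1252]
17 [-0.006, -0.015] [0.5886 0.1326]
18 [-0.008, -0.014] [0.5844 0.1394]
19 [-0.011, -0.011] [0.5791 0.1453]
20 [-0.012, -0.01] [0.5728 0.1503]
21 [-0.014, -0.008] [0.5658 0.1541]
22 [-0.016, -0.005] [0.5582 0.1566]
23 [-0.015, -0.002] [0.5503 0.1578]
24 [-0.016, -0.001] [0.5423 0.1579]
25 [-0.016, 0.0] [0.5343 0.1579]
26 [-0.016, 0.001] [0.5263 0.1578]
27 [-0.016, 0.002] [0.5184 0.1565]
28 [-0.015, 0.005] [0.5109 0.154 ]
29 [-0.014, 0.008] [0.5039 0.1501]
30 [-0.013, 0.01] [0.4976 0.1451]
31 [-0.01, 0.012] [0.4924 0.1391]
32 [-0.009, 0.014] [0.4882 0.13
[... 421 characters left out ...]
006] [0.5146 0.0426]
46 [0.016, 0.004] [0.5224 0.0407]
47 [0.016, 0.001] [0.5304 0.0401]
48 [0.016, -0.0] [0.5384 0.0401]
49 [0.016, -0.0] [0.5464 0.0401]
50 [0.016, -0.001] [0.5543 0.0406]
51 [0.015, -0.004] [0.5621 0.0425]
52 [0.015, -0.006] [0.5694 0.0457]
53 [0.013, -0.009] [0.5761 0.0501]
54 [0.012, -0.011] [0.5819 0.0556]
55 [0.009, -0.013] [0.5867 0.062 ]
56 [0.008, -0.014] [0.5903 0.0691]
57 [0.004, -0.015] [0.5925 0.0768]
58 [0.002, -0.016] [0.5935 0.0847]
59 [0.0, -0.016] [0.5935 0.0927]
60 [0.0, -0.016] [0.5935 0.1007]
61 [0.0, -0.016] [0.5935 0.1087]
62 [-0.001, -0.016] [0.5932 0.1167]
63 [-0.003, -0.016] [0.5917 0.1246]
64 [-0.005, -0.015] [0.5889 0.132 ]
cmd end [0.589  0.1321]
```

Emit:
drive_tool(
  steps=[
    [-1, [0.016, 0, 0], [0, 0, 0]],
    [-1, [0.016, 0, 0], [0, 0, 0]],
    [-1, [0.016, -0.001, 0], [0, 0, 0]],
    [-1, [0.015, -0.004, 0], [0, 0, 0]],
    [-1, [0, 0, 0], [0, 0, 0]],
  ],
)

```text
clock: 4.25
position: [0.5639, 0.0413, 0.089]
tcp_rot: [3.14, -0.0, 0.004]
force: [3.9, -7.6, 0.0]
grip_width: 0.007
grip_force: 4.3
```

```bash
cat > look.py <<'E'
import sys
from h import *
# groove angle: darkest ray of the nut's white face between r=34 and 45 mm
def groove(n,z=.103,save=None):
    m=vision.camera_model(n);p,_=vision.get_image(n);g=cv2.cvtColor(p,cv2.COLOR_RGB2GRAY)
    if save: cv2.imwrite(save,p[:,:,::-1])
    a=np.radians(np.arange(-180,180,2));v=[]
    for t in a:
        P=[[C[0]+r*np.cos(t),C[1]+r*np.sin(t),z] for r in np.linspace(.034,.044,6)]
        uv=proj(m,P).astype(np.float32)
        v.append(cv2.remap(g,uv[:,:1],uv[:,1:],cv2.INTER_LINEAR).mean())
    v=np.array(v); return v
for n in sys.argv[1:2]:
    v=groove(n,save=sys.argv[2] if len(sys.argv)>2 else None);i=np.argsort(v)[:8]
    print(n,'med',np.median(v).round(),[(int(-180+2*k),int(v[k])) for k in i])
E
python3 look.py top; python3 look.py side pics/s1.png; python3 look.py wrist pics/w2.png
```

```text
top med 85.0 [(126, 69), (124, 69), (122, 69), (120, 70), (128, 70), (-4, 71), (130, 71), (-6, 71)]
side med 112.0 [(-84, 12), (-82, 14), (-86, 15), (-80, 16), (-66, 17), (-64, 17), (-88, 17), (-68, 18)]
wrist med 124.0 [(-76, 43), (-74, 43), (-78, 43), (-72, 44), (-156, 44), (-150, 44), (-140, 44), (-152, 44)]
```

```bash
python3 -c "
import cv2,numpy as np
a=cv2.imread('pics/w2.png');b=cv2.imread('pics/s1.png')
cv2.imwrite('pics/ws.png',np.vstack([cv2.resize(a[100:340,0:400],(500,300)),cv2.resize(b[170:290,240:400],(400,300)).copy() if 0 else cv2.resize(b[180:276,240:400],(500,300))]))"
```

```text
(no output)
```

View pics/ws.png

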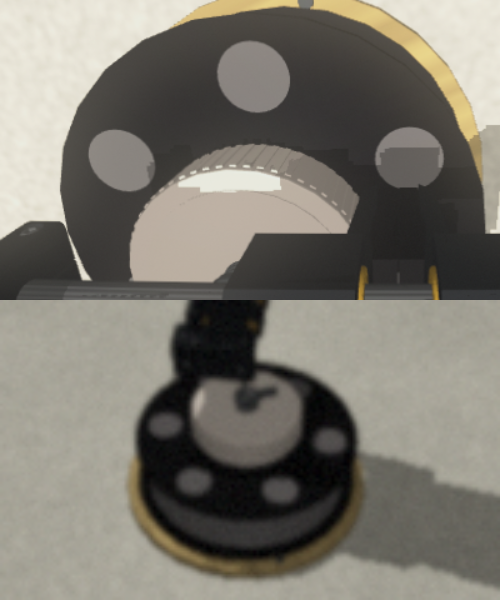

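The groove is hidden behind the gripper for now. The wrist crop shows a clear face on the far side. I'll carry on round the rim.

Emit:
drive_tool(
  steps=[
    [-1, [0.015, -0.007, 0], [0, 0, 0]],
    [-1, [0.013, -0.009, 0], [0, 0, 0]],
    [-1, [0.012, -0.011, 0], [0, 0, 0]],
    [-1, [0.009, -0.013, 0], [0, 0, 0]],
    [-1, [0.007, -0.014, 0], [0, 0, 0]],
    [-1, [0.004, -0.016, 0], [0, 0, 0]],
    [-1, [0.002, -0.015, 0], [0, 0, 0]],
    [-1, [0, -0.016, 0], [0, 0, 0]],
  ],
)

```text
clock: 5.2
position: [0.5964, 0.0927, 0.0896]
tcp_rot: [3.141, -0.002, 0.013]
force: [13.1, -0.9, -3.6]
grip_width: 0.007
grip_force: 6.1
```

```bash
python3 look.py top; python3 look.py side ; python3 look.py wrist pics/w3.png
```

```text
top med 86.0 [(-126, 62), (-124, 63), (-128, 63), (-122, 64), (-120, 64), (-132, 65), (-130, 65), (-118, 66)]
side med 114.0 [(12, 23), (14, 23), (16, 24), (10, 25), (18, 26), (8, 26), (20, 28), (6, 28)]
wrist med 43.0 [(-180, 0), (-178, 0), (-176, 0), (-174, 0), (-172, 0), (-170, 0), (-168, 0), (-166, 0)]
```

Emit:
drive_tool(
  steps=[
    [-1, [0, -0.016, 0], [0, 0, 0]],
    [-1, [0, -0.016, 0], [0, 0, 0]],
    [-1, [-0.001, -0.016, 0], [0, 0, 0]],
    [-1, [-0.003, -0.016, 0], [0, 0, 0]],
    [-1, [-0.006, -0.015, 0], [0, 0, 0]],
    [-1, [-0.008, -0.014, 0], [0, 0, 0]],
    [-1, [-0.011, -0.011, 0], [0, 0, 0]],
    [-1, [-0.012, -0.01, 0], [0, 0, 0]],
  ],
)

```text
clock: 6.15
position: [0.5753, 0.1522, 0.0895]
tcp_rot: [-3.137, 0.001, -0.012]
force: [12.2, 12.6, -3.3]
grip_width: 0.006
grip_force: 8.0
```

```bash
python3 look.py top pics/t3.png; python3 look.py side pics/s3.png; python3 -c "
import cv2,numpy as np
a=cv2.imread('pics/t3.png');b=cv2.imread('pics/s3.png')
cv2.imwrite('pics/ts.png',np.vstack([cv2.resize(a[155:251,186:346],(500,300)),cv2.resize(b[180:276,240:400],(500,300))]))"
```

```text
top med 95.0 [(-50, 41), (-52, 41), (-48, 42), (-46, 43), (-54, 44), (-24, 44), (-32, 44), (-30, 44)]
side med 111.0 [(-20, 10), (-12, 10), (-14, 11), (-22, 11), (-10, 11), (-18, 11), (-36, 11), (-16, 11)]
```

View pics/ts.png

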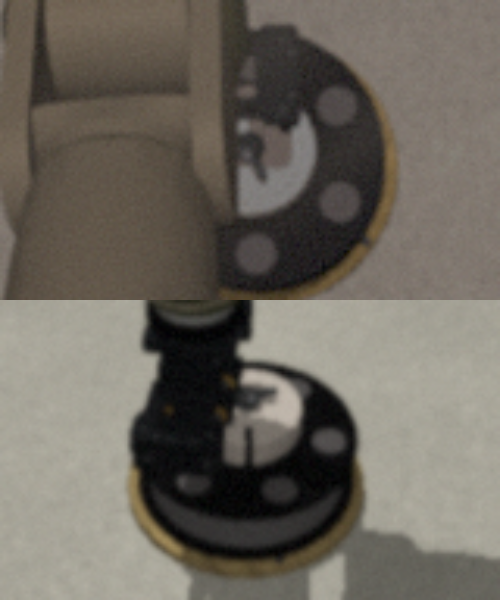

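The side view (lower crop) shows the groove at about (319.4,226.4), facing the side camera. The nut is following the finger.

```bash
cat > look.py <<'E'
import sys
from h import *
def groove(n,z,save=None):
    m=vision.camera_model(n);p,_=vision.get_image(n);g=cv2.cvtColor(p,cv2.COLOR_RGB2GRAY)
    if save: cv2.imwrite(save,p[:,:,::-1])
    v=[]
    for t in np.radians(np.arange(-180,180,2)):
        P=[[C[0]+r*np.cos(t),C[1]+r*np.sin(t),z] for r in np.linspace(.034,.044,6)]
        uv=proj(m,P).astype(np.float32)
        v.append(cv2.remap(g,uv[:,:1],uv[:,1:],cv2.INTER_LINEAR).mean())
    return np.array(v)
z=float(sys.argv[1])
for n in ('side','top'):
    v=groove(n,z,f'pics/{n}_last.png')
    d=np.minimum(np.roll(v,8),np.roll(v,-8))-v   # narrow dark line between bright neighbours
    print(n,[(int(-180+2*k),int(d[k])) for k in np.argsort(-d)[:4]])
E
python3 look.py .103; python3 -c "
from h import *
print(ang(ray(vision.camera_model('side'),[(319.4,226.4)],.1025)))"
```

```text
side [(100, 68), (98, 64), (102, 57), (96, 47)]
top [(158, 25), (156, 24), (154, 23), (160, 23)]
(np.float64(99.82961950618706), np.float64(0.05344896204257826))
```

Emit:
drive_tool(
  steps=[
    [-1, [-0.014, -0.008, 0], [0, 0, 0]],
    [-1, [-0.016, -0.005, 0], [0, 0, 0]],
    [-1, [-0.015, -0.002, 0], [0, 0, 0]],
    [-1, [-0.016, -0.001, 0], [0, 0, 0]],
    [-1, [-0.016, 0, 0], [0, 0, 0]],
    [-1, [-0.016, 0.001, 0], [0, 0, 0]],
    [-1, [-0.016, 0.002, 0], [0, 0, 0]],
    [-1, [-0.015, 0.005, 0], [0, 0, 0]],
  ],
)

```text
clock: 7.15
position: [0.5091, 0.157, 0.0881]
tcp_rot: [-3.137, -0.001, 0.005]
force: [-4.0, 15.4, -2.9]
grip_width: 0.008
grip_force: 7.5
```

```bash
python3 look.py .103
```

```text
side [(-84, 3), (138, 2), (36, 2), (-92, 2)]
top [(30, 16), (28, 14), (144, 13), (32, 12)]
```

Emit:
drive_tool(
  steps=[
    [-1, [-0.014, 0.008, 0], [0, 0, 0]],
    [-1, [-0.013, 0.01, 0], [0, 0, 0]],
    [-1, [-0.01, 0.012, 0], [0, 0, 0]],
    [-1, [-0.009, 0.014, 0], [0, 0, 0]],
    [-1, [-0.005, 0.015, 0], [0, 0, 0]],
    [-1, [-0.003, 0.015, 0], [0, 0, 0]],
    [-1, [-0.001, 0.016, 0], [0, 0, 0]],
    [-1, [0, 0.016, 0], [0, 0, 0]],
  ],
)

```text
clock: 8.05
position: [0.4809, 0.1012, 0.0876]
tcp_rot: [-3.141, -0.0, 0.011]
force: [-5.2, 0.9, -2.1]
grip_width: 0.006
grip_force: 2.7
```

```bash
python3 look.py .104
```

```text
side [(-88, 89), (-86, 87), (-84, 76), (-90, 67)]
top [(-44, 15), (-46, 13), (-48, 12), (-42, 11)]
```

Emit:
drive_tool(
  steps=[
    [-1, [0.002, 0.016, 0], [0, 0, 0]],
    [-1, [0, 0.016, 0], [0, 0, 0]],
    [-1, [0.002, 0.016, 0], [0, 0, 0]],
    [-1, [0.004, 0.015, 0], [0, 0, 0]],
    [-1, [0.007, 0.015, 0], [0, 0, 0]],
    [-1, [0.01, 0.013, 0], [0, 0, 0]],
    [-1, [0.011, 0.011, 0], [0, 0, 0]],
    [-1, [0.014, 0.009, 0], [0, 0, 0]],
  ],
)

```text
clock: 8.95
position: [0.5063, 0.0443, 0.0874]
tcp_rot: [3.14, 0.001, -0.011]
force: [-7.3, -9.6, -3.8]
grip_width: 0.006
grip_force: 5.8
```

```bash
python3 look.py .105; python3 -c "
import cv2,numpy as np
a=cv2.imread('pics/top_last.png');b=cv2.imread('pics/side_last.png')
cv2.imwrite('pics/ts4.png',np.vstack([cv2.resize(a[155:251,186:346],(500,300)),cv2.resize(b[180:276,240:400],(500,300))]))"
```

```text
side [(4, 73), (6, 64), (2, 59), (8, 54)]
top [(136, 28), (134, 26), (138, 22), (18, 22)]
```

View pics/ts4.png

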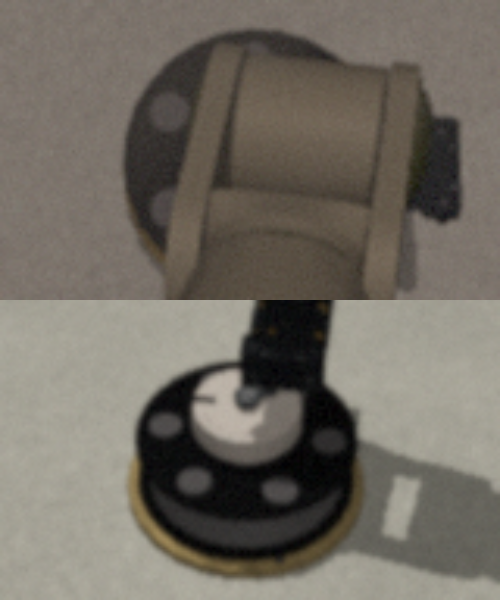

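The side crop clearly shows the groove at (203,398), a bearing of about 4°, so the joint is at about 9.1 rad. I need roughly 199° more.

Emit:
drive_tool(
  steps=[
    [-1, [0.014, 0.006, 0], [0, 0, 0]],
    [-1, [0.016, 0.004, 0], [0, 0, 0]],
    [-1, [0.016, 0.001, 0], [0, 0, 0]],
    [-1, [0.016, 0, 0], [0, 0, 0]],
    [-1, [0.016, 0, 0], [0, 0, 0]],
    [-1, [0.016, -0.001, 0], [0, 0, 0]],
    [-1, [0.015, -0.004, 0], [0, 0, 0]],
    [-1, [0.015, -0.006, 0], [0, 0, 0]],
  ],
)

```text
clock: 9.85
position: [0.571, 0.044, 0.0882]
tcp_rot: [3.139, -0.001, -0.0]
force: [2.2, -7.4, -4.3]
grip_width: 0.004
grip_force: 3.4
```

```bash
python3 look.py .105
```

```text
side [(84, 67), (82, 61), (86, 58), (80, 44)]
top [(112, 9), (110, 8), (114, 8), (116, 7)]
```

Emit:
drive_tool(
  steps=[
    [-1, [0.013, -0.009, 0], [0, 0, 0]],
    [-1, [0.012, -0.011, 0], [0, 0, 0]],
    [-1, [0.009, -0.013, 0], [0, 0, 0]],
    [-1, [0.008, -0.014, 0], [0, 0, 0]],
    [-1, [0.004, -0.015, 0], [0, 0, 0]],
    [-1, [0.002, -0.016, 0], [0, 0, 0]],
    [-1, [0, -0.016, 0], [0, 0, 0]],
    [-1, [0, -0.016, 0], [0, 0, 0]],
  ],
)

```text
clock: 10.75
position: [0.596, 0.1005, 0.0889]
tcp_rot: [3.142, -0.001, 0.006]
force: [8.3, -2.0, -2.7]
grip_width: 0.008
grip_force: 4.1
```

```bash
python3 look.py .106;python3 -c "
import cv2,numpy as np
a=cv2.imread('pics/top_last.png');b=cv2.imread('pics/side_last.png')
cv2.imwrite('pics/ts5.png',np.vstack([cv2.resize(a[155:251,186:346],(500,300)),cv2.resize(b[180:276,240:400],(500,300))]))"
```

```text
side [(158, 37), (160, 35), (156, 26), (162, 23)]
top [(26, 5), (-134, 5), (28, 5), (30, 4)]
```

View pics/ts5.png

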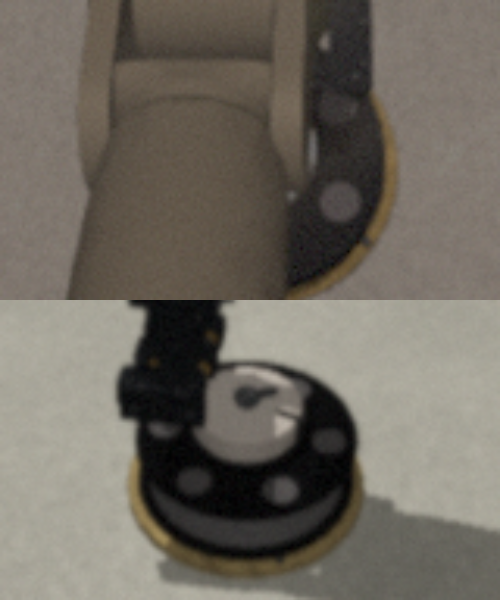

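The side crop shows the groove at (290,411), about 159°, with the pointer tip at (272,392). About 43° is left, which is four more rows.

Emit:
drive_tool(
  steps=[
    [-1, [0, -0.016, 0], [0, 0, 0]],
    [-1, [-0.001, -0.016, 0], [0, 0, 0]],
    [-1, [-0.003, -0.016, 0], [0, 0, 0]],
    [-1, [-0.005, -0.015, 0], [0, 0, 0]],
    [-1, [0, 0, 0], [0, 0, 0]],
    [-1, [0.02, -0.016, 0], [0, 0, 0]],
    [-1, [0.04, -0.03, 0], [0, 0, 0]],
    [-1, [0, 0, -0.1], [0, 0, 0]],
  ],
)

```text
clock: 11.65
position: [0.6179, 0.156, 0.1311]
tcp_rot: [3.141, 0.001, -0.023]
force: [0.3, 0.1, 0.6]
grip_width: 0.004
grip_force: 0.0
```

Emit:
drive_tool(
  steps=[
    [-1, [0, 0, -0.1], [0, 0, 0]],
    [-1, [0, -0.1, 0], [0, 0, 0]],
    [-1, [0, -0.1, 0], [0, 0, 0]],
    [-1, [0, -0.1, 0], [0, 0, 0]],
    [-1, [0, 0, 0], [0, 0, 0]],
    [-1, [0, 0, 0], [0, 0, 0]],
  ],
)

```text
clock: 12.25
position: [0.6196, 0.3058, 0.1881]
tcp_rot: [3.141, 0.003, -0.001]
force: [-0.0, 0.0, 0.2]
grip_width: 0.005
grip_force: 0.0
```

```bash
python3 look.py .106;python3 -c "
import cv2,numpy as np
a=cv2.imread('pics/top_last.png');b=cv2.imread('pics/side_last.png')
cv2.imwrite('pics/ts6.png',np.vstack([cv2.resize(a[175:235,216:316],(500,300)),cv2.resize(b[180:276,240:400],(500,300))]))"
```

```text
side [(-156, 74), (-154, 68), (-158, 66), (-152, 55)]
top [(-154, 71), (-152, 63), (-156, 60), (-150, 42)]
```

View pics/ts6.png

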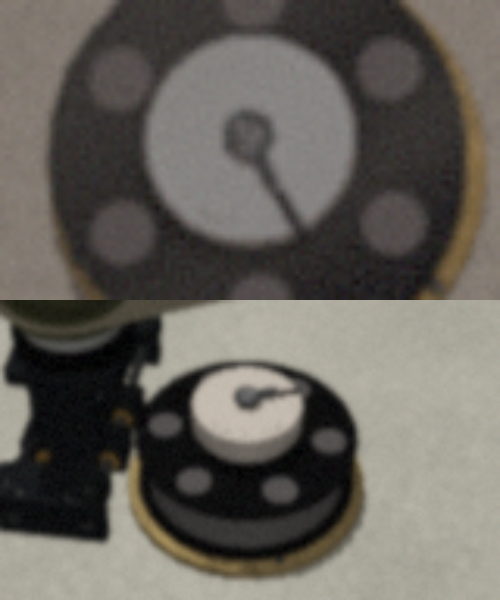

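The top view shows the groove in line with the pointer, running from (262,160) to (305,235). Both cameras put it at about -155°, the spool is in place and the arm is clear.

```bash
python3 -c "
from plant import workorder
print(workorder.job_done())"
```

```text
the job is handed in; nothing more can be done
None
```

I loosened the nut to its second meeting with the pointer and handed the job in: both cameras put the groove within a few degrees of the pointer, the spool looked in place and the arm was clear, but the hand-in returned no verdict.

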